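# Sort two pieces of kitchen waste through the sprung caddy flaps

### The arm

A 7-joint arm with a two-finger parallel gripper is mounted at the origin on a cart in front of the work surface, level with it; the furniture and walls round the work are solid. World frame = base frame: x ahead of the robot, y to its left, z up, the work surface at z = 0. Lengths are in m, angles in rad, forces in N, time in s.
With the tool pointing down it reaches from about 0.4 to 0.85 m from the base axis. Payload 4.5 kg.
Tool frame: the origin (TCP) lies on the centre line of the jaws, within the pads' length; the fingertips stand 8 mm ahead of it and the grasp point (between the pads) lies 11 mm behind it; z points along the fingers, x is the direction in which the jaws open and shut, and the axes are right-handed (so a half turn about z gives the same grasp; the last joint's range is limited). The gripper opens to 85 mm and grips with 20 to 120 N. Pads are 22 mm wide; open, the fingers measure 114 mm over their backs; the gripper's body (76 mm by 85 mm) begins 54 mm behind the grasp point. The pads swing forward as they close: fully open they stand 13 mm farther back than shut.
Start: joints at [-1.204, 0.689, -0.195, 1.565, 0.157, 0.902, -0.215], TCP at [0.204, 0.591, 0.239] pointing down, gripper open.
Joint ranges: [-3.01, 3.01], [-0.46, 2.08], [-1.47, 1.51], [0.13, 2.56], [-1, 4.14], [0.04, 2.09], [-2.66, 2.66]. Speed limits (rad/s): [2.57, 2.57, 3.14, 3.14, 3.14, 3.14, 3.14].

### API

Orientations are given as a unit quaternion [x, y, z, w].
In Python, from workcell import monitor, cams, workorder, search_frame gives the robot as it stands.
- The arm moves only by the shell command python3 -m creep 'ROWS'. ROWS is JSON, a list of rows, each a list of 5 numbers: the shift along the tool's x, y, z in cm, then the turn about the tool's z in degrees, then the opening in per cent of the stroke, from 0 (shut) to 100 (fully open). A call has 1 to 20 rows; each row shifts and turns the pose as measured when the row begins, along the tool's axes as they then stand; what a row does not reach is not made up. A row lasts 1/12 s, in which the tool goes at most 41.7 mm and 7.16 degrees, less where a joint would pass 70% of its speed; a pose out of reach is approached as far as the arm can. A call is refused whole if a number of a shift passes 4.17 or a number of a turn 7.16, either way. A call with a gripper value outside its range is refused whole. The fingers move at their own pace and stop on an object; the grip force is fixed at half the most. Time passes only in rows, so rows that do not move let the fingers close. It gives the time, the measured TCP pose, the force and the opening at its end, in the units of the state.
- monitor.get_obs(): the state, without advancing time (a new reading comes with each control period).
- cams.camera(name): name is "scene" or "top" or "wrist"; returns a dict with "pixels" (480x640x3 uint8, red, green, blue), "K" (3x3 intrinsics, pixels), "position" and "orientation" of the camera in the world. Camera axes: x right, y up, looking along -z (the intrinsics and any distortion apply to the point x, -y, -z); pixel columns grow to the right and rows downward; lengths in m; the calibration is good to about 2 mm. The wrist camera is an equidistant fisheye: a pixel r from the principal point sees the ray r / f radians off the axis. A picture is of the moment at which its call begins. There is no depth.
- workorder.finish_job(): hands the job in, once; it reports no verdict.
Trained networks look in a picture, given as the dict that the camera call returned (one of the last four; its "shot" number tells which), for a name from the list of things; names that differ only in an ending like _2 or _b are one class to them, and where a whole thing is asked for, a point or a joint stands for the part that bears it (a point fixed in the world has none). Each returns a list of dicts, best first, with "conf" (0 to 1); they miss things now and then, are a little off and sometimes report something else, mostly with a low value. They report only what shows in the picture. A call takes as long as a camera call.
- search_frame(picture, query): "bbox" ([left, top, width, height] in pixels, round what is visible of it).
The state is a dict: "t": time; "joint_pos": joint angles; "dq": joint speeds; "effort": joint torques, N m; "tool_pos": TCP position; "tool_rot": TCP orientation; "wrist_force": force on the tool from outside, world axes, zero at the start; "moment": the same for the moment, N m; "gripper_width": opening from 0.0 (shut) to 1.0 (fully open).
Only numpy, scipy, OpenCV 4.12 (cv2) and the standard library are available. Lean on these libraries where they do the work, as an engineer would, in place of code of your own. Each camera call takes 0.05 s, during which the arm holds its last target.

### The job

Clear the two pieces of waste into the sorting caddies: first the garlic bulb into the caddy with the green flap, then the empty red-lidded pot into the caddy with the blue flap. Carry each piece down through the sprung flap in the gripper, hold the flap open while you let the piece go inside, then draw back out so that the flap swings fully shut. Leave the mug, flask and jars standing where they are.

Things in the scene. Friction and masses are not known exactly. Their poses are not given: they have to be found in the camera images.
- garlic_bulb: whitish garlic bulb, about 60x57x58 mm, 0.05 kg, standing; origin at the centre of its underside, z up; widest (58 mm) about 25 mm up
- red_pot: small round empty pot, white with a red lid, 58 mm across, 50 mm tall, 0.09 kg, standing; origin at the centre of its underside, z up
- caddy_green: fixed white countertop waste caddy with green flap and green front panel, 146 (x) x 122 (y) x 185 mm high; origin at the centre of its underside on the worktop, z up, x from its front to the hinge side. Open top 136 mm (x) by 112 mm (y), walls and floor 5 mm; closed by a sprung flap 12 mm below the rim, hinged along y at x = +66 mm, free edge at x = -64 mm
- caddy_blue: fixed white countertop waste caddy with blue flap and blue front panel, 146 (x) x 122 (y) x 185 mm high; origin at the centre of its underside on the worktop, z up, x from its front to the hinge side. Open top 136 mm (x) by 112 mm (y), walls and floor 5 mm; closed by a sprung flap 12 mm below the rim, hinged along y at x = +66 mm, free edge at x = -64 mm
- mouth_green (a point): centre of the green caddy's mouth, at rim height (185 mm). Fingers closing along the caddy's x here: one finger stands between piece and hinge, takes the flap on its back and keeps it off the piece; with the fingertips some 55 mm below the rim the flap is open about 1.2 rad, and the piece drops to the floor when let go. Up to 120 mm of finger span fits: open only a little to let go
- mouth_blue (a point): centre of the blue caddy's mouth, at rim height (185 mm). Fingers closing along the caddy's x here: one finger stands between piece and hinge, takes the flap on its back and keeps it off the piece; with the fingertips some 55 mm below the rim the flap is open about 1.2 rad, and the piece drops to the floor when let go. Up to 120 mm of finger span fits: open only a little to let go
- flap_green (a joint): flap of the green caddy, 130x106x4 mm, rad: 0 = level, shut; grows as it is pushed down into the caddy, to 1.5. Its spring always pushes it shut: to start it takes about 2 N in the middle, 5 N near the hinge, two to three times that wide open. Neither piece of waste is heavy enough to open it, and it can lift or trap a piece let go while only that piece props it
- flap_blue (a joint): flap of the blue caddy, 130x106x4 mm, rad: 0 = level, shut; grows as it is pushed down into the caddy, to 1.5. Its spring always pushes it shut: to start it takes about 2 N in the middle, 5 N near the hinge, two to three times that wide open. Neither piece of waste is heavy enough to open it, and it can lift or trap a piece let go while only that piece props it
- striped_mug: white mug with dark stripes and a handle, 86x120x90 mm; bystander, loose, origin at the centre of its underside
- white_flask: tall white drinking flask, 67 mm across, 184 mm tall; bystander, loose, origin at the centre of its underside
- glass_jar: clear glass jar, 72 mm across, 99 mm tall; bystander, loose, origin at the centre of its underside
- pepper_jar: small spice jar with a yellow cap, 45 mm across, 100 mm tall; bystander, loose, origin at the centre of its underside

How it is judged:
By the outcome, as a careful person would: the job done as asked, in the order asked, and still so for the second after the job is handed in, with the robot touching nothing.
It also fails if it takes over 59 s, if anything falls off the work surface, if the arm or the gripper's body presses on something with over 40 N, if the wrist force passes 120 N, or if a joint passes its speed limit or range.

## Working session

There is one attempt and no reset: what is moved stays moved. The work goes in short steps, Python scripts to look and compute and a shell command to move; the robot and the scene stay as the last step left them, time stands still between calls to the robot, and variables do not carry over. Pictures are saved under pics/ and viewed, and the job is handed in when it is done.

```bash
mkdir -p pics; ls; cat > h.py <<'E'
import numpy as np, cv2
from workcell import monitor, cams, workorder, search_frame
from scipy.spatial.transform import Rotation as R
def ray(c,u,v,fish=False):
    K=c["K"];K=np.array(K);x=(u-K[0,2])/K[0,0];y=(v-K[1,2])/K[1,1]
    if fish:
        r=np.hypot(x,y);s=np.sin(r)/r if r>1e-9 else 1;d=np.array([x*s,-y*s,-np.cos(r)])
    else: d=np.array([x,-y,-1.])
    d=R.from_quat(c["orientation"]).apply(d);return np.array(c["position"]),d/np.linalg.norm(d)
def tri(rs):
    A=np.zeros((3,3));b=np.zeros(3)
    for p,d in rs:
        P=np.eye(3)-np.outer(d,d);A+=P;b+=P@p
    x=np.linalg.solve(A,b);return x,[np.linalg.norm((np.eye(3)-np.outer(d,d))@(x-p)) for p,d in rs]
def atz(r,z):
    p,d=r;return p+d*(z-p[2])/d[2]
def proj(c,X,fish=False):
    d=R.from_quat(c["orientation"]).inv().apply(np.array(X)-np.array(c["position"]));K=np.array(c["K"])
    x,y,z=d[0],-d[1],-d[2]
    if fish:
        r=np.hypot(x,y);t=np.arctan2(r,z);x,y=x/r*t,y/r*t
    else:x,y=x/z,y/z
    return K[0,0]*x+K[0,2],K[1,1]*y+K[1,2]
def save(c,n): cv2.imwrite('pics/'+n+'.png',np.array(c["pixels"])[:,:,::-1])
E
python3 - <<'E'
from h import *
np.set_printoptions(precision=3,suppress=True)
o=monitor.get_obs();print(o)
for n in ["scene","top","wrist"]:
    c=cams.camera(n);save(c,n+'0');print(n,c["K"],c["position"],c["orientation"])
    for q in ["garlic_bulb","red_pot","caddy_green","caddy_blue","flap_green","striped_mug","white_flask","glass_jar","pepper_jar"]:
        print(q,[(np.round(d["bbox"]),round(d["conf"],2)) for d in search_frame(c,q)[:2]])
E
```

```text
pics
{'t': 0.0, 'joint_pos': array([-1.204,  0.69 , -0.195,  1.566,  0.157,  0.902, -0.215]), 'dq': array([-0.001, -0.   ,  0.   , -0.   , -0.   , -0.002,  0.002]), 'effort': array([ -0.001, -53.96 ,  -1.267, -15.855,   0.009,   0.009,   0.   ]), 'tool_pos': array([0.204, 0.59 , 0.238]), 'tool_rot': array([ 0.814,  0.58 , -0.001,  0.001]), 'wrist_force': array([ 0.341, -0.773,  0.295]), 'moment': array([-0.017,  0.014, -0.058]), 'gripper_width': 0.9993175225409181}
scene [[489.267   0.    316.865]
 [  0.    489.267 241.06 ]
 [  0.      0.      1.   ]] [ 0.13  -0.599  0.659] [ 0.445 -0.159 -0.298  0.829]
garlic_bulb [(array([247., 341.,  32.,  32.]), 0.86)]
red_pot [(array([228., 303.,  34.,  40.]), 0.9), (array([293., 196.,  20.,  41.]), 0.71)]
caddy_green [(array([145., 183., 106., 126.]), 0.81)]
caddy_blue [(array([287., 298., 148., 182.]), 0.62)]
flap_green [(array([155., 193.,  81.,  38.]), 0.63), (array([406., 256.,  45.,  57.]), 0.26)]
striped_mug [(array([406., 253.,  45.,  65.]), 0.98)]
white_flask [(array([312., 180.,  31.,  83.]), 0.59)]
glass_jar [(array([157., 196.,  77.,
[... 526 characters left out ...]
.]), 0.97), (array([374., 304.,  26.,  26.]), 0.43)]
flap_green [(array([208., 281.,  80.,  88.]), 0.63), (array([416., 202., 109., 110.]), 0.29)]
striped_mug [(array([332., 157.,  47.,  46.]), 0.57)]
white_flask [(array([238., 180.,  42.,  65.]), 0.8)]
glass_jar [(array([291., 180.,  33.,  46.]), 0.86)]
pepper_jar [(array([202., 216.,  27.,  37.]), 0.73)]
wrist [[371.648   0.    325.838]
 [  0.    371.648 239.053]
 [  0.      0.      1.   ]] [0.14  0.613 0.374] [-0.109 -0.077  0.575  0.807]
garlic_bulb []
red_pot []
caddy_green [(array([103., 411.,  61.,  69.]), 0.56)]
caddy_blue []
flap_green []
striped_mug []
white_flask [(array([102., 409.,  66.,  71.]), 0.69)]
glass_jar []
pepper_jar []
```

View pics/scene0.png

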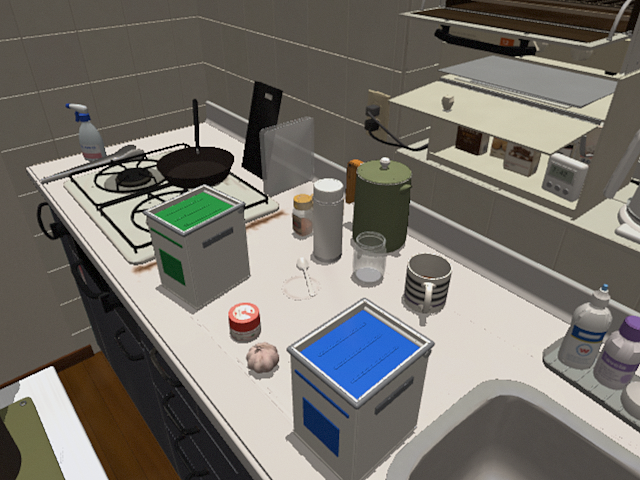

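View pics/top0.png

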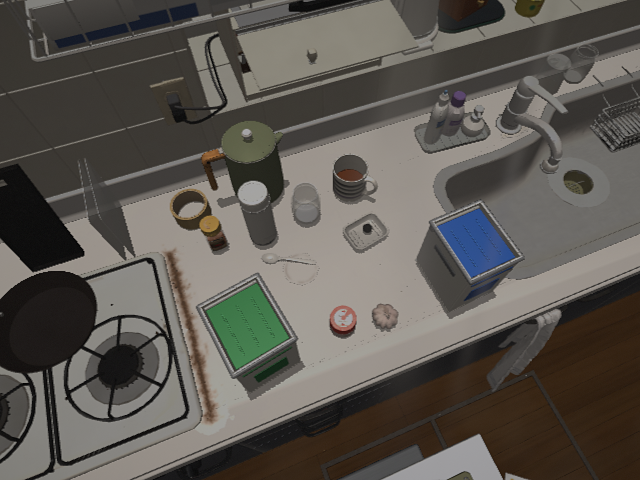

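View pics/wrist0.png

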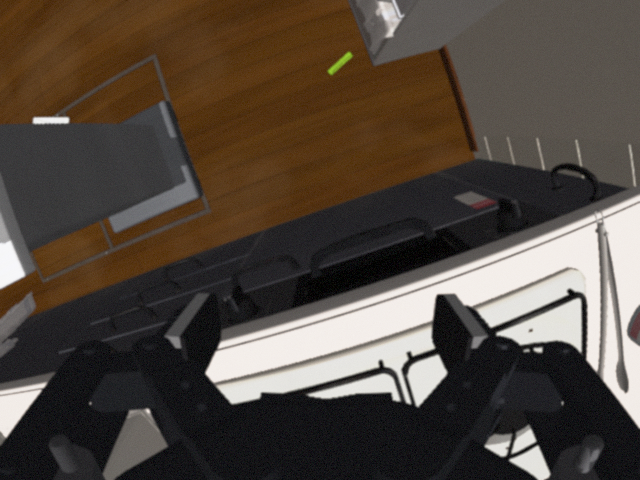

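The scene shows the garlic at about (262,357), the pot at (244,319), the green caddy at (198,240) and the blue one at (360,380), with the flap of each shut. The top view agrees: garlic (385,316), pot (343,320). Next I zoom in on the rim corners.

```bash
python3 - <<'E'
import cv2,numpy as np
s=cv2.imread('pics/scene0.png');t=cv2.imread('pics/top0.png')
def crop(im,x,y,w,h): return cv2.resize(im[y:y+h,x:x+w],(400,300),interpolation=cv2.INTER_CUBIC)
o=np.vstack([np.hstack([crop(s,135,175,160,120),crop(s,280,295,160,120)]),np.hstack([crop(t,180,265,160,120),crop(t,400,190,160,120)])])
cv2.imwrite('pics/z0.png',o)
E
```

```text
(no output)
```

View pics/z0.png

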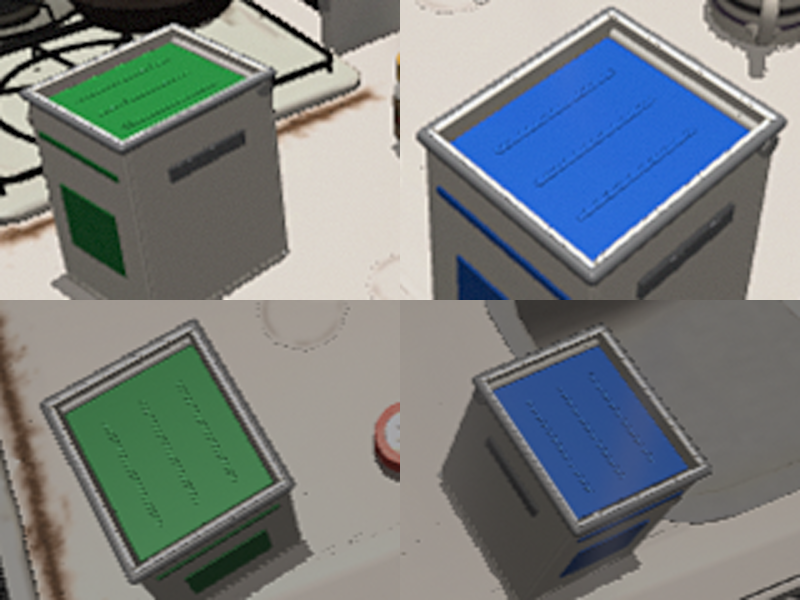

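```bash
python3 - <<'E'
from h import *
np.set_printoptions(precision=4,suppress=True)
s=cams.camera("scene");t=cams.camera("top");w=None
G=[((143.8,211.8),(233.2,377)),((183.8,235),(296.8,339.8)),((244.6,204.2),(258,273.8)),((203,185.8),(196.8,307))]
B=[((287.2,349.8),(471.2,282.8)),((358,407),(524,256.8)),((434,343.8),(482,200.8)),((364.8,298.2),(430,222))]
for n,P in (("green",G),("blue",B)):
    X=[]
    for a,b in P:
        x,e=tri([ray(s,*a),ray(t,*b)]);X.append(x);print(n,x,np.round(e,4))
    X=np.array(X);c=X.mean(0);print("centre",c)
    f=(X[2]+X[3]-X[0]-X[1])/2;l=(X[0]+X[3]-X[1]-X[2])/2
    print("xdir len",np.linalg.norm(f),np.degrees(np.arctan2(f[1],f[0])),"ydir",np.linalg.norm(l),np.degrees(np.arctan2(l[1],l[0]))-90,np.hypot(*c[:2]))
def bc(c,q):
    b=search_frame(c,q)[0]["bbox"];return b[0]+b[2]/2,b[1]+b[3]/2,b
for q in ["garlic_bulb","red_pot","striped_mug","white_flask","glass_jar","pepper_jar"]:
    a=bc(s,q);b=bc(t,q);x,e=tri([ray(s,*a[:2]),ray(t,*b[:2])]);print(q,x,np.round(e,4),np.hypot(*x[:2]), atz(ray(t,*b[:2]),.025),atz(ray(s,*a[:2]),.025))
o=monitor.get_obs();print(o["t"],R.from_quat(o["tool_rot"]).as_matrix())
E
```

```text
green [0.3905 0.2447 0.1833] [0.001 0.001]
green [0.4122 0.123  0.1812] [0.0019 0.0019]
green [0.558  0.1489 0.1813] [0.0011 0.0011]
green [0.5342 0.2726 0.1818] [0.0003 0.0003]
centre [0.4737 0.1973 0.1819]
xdir len 0.14723179273969514 10.515312597465828 ydir 0.1247867443979187 10.515775391330337 0.5131670479334095
blue [ 0.391  -0.2196  0.1813] [0.0001 0.0001]
blue [ 0.4011 -0.3444  0.1805] [0.0001 0.0001]
blue [ 0.5461 -0.336   0.1812] [0.0022 0.0022]
blue [ 0.5401 -0.2101  0.1816] [0.002 0.002]
centre [ 0.4696 -0.2775  0.1812]
xdir len 0.1473876508818657 3.4974837114230555 ydir 0.12560386969078402 3.667978746461756 0.5454518506515187
garlic_bulb [ 0.4326 -0.0834  0.0222] [0.0029 0.0029] 0.4406185519374171 [ 0.429  -0.0819  0.025 ] [ 0.4344 -0.0856  0.025 ]
red_pot [0.4517 0.0106 0.0325] [0.0035 0.0035] 0.45180838850058586 [0.4502 0.0104 0.025 ] [0.4594 0.0182 0.025 ]
striped_mug [ 0.7711 -0.1568  0.055 ] [0.0025 0.0025] 0.7868655112546046 [ 0.7874 -0.1657  0.025 ] [ 0.8065 -0.1345  0.025 ]
white_flask [0.7373 0.102  0.1001] [0.0011 0.0011] 0.7443002000226908 [0.7835 0.0981 0.025 ] [0.8206 0.1967 0.025 ]
glass_jar [ 0.7527 -0.0137  0.0495] [0.0007 0.0007] 0.752855648387207 [ 0.767  -0.0179  0.025 ] [0.7787 0.01   0.025 ]
pepper_jar [0.7533 0.2122 0.0451] [0.0012 0.0012] 0.7826715287658357 [0.7643 0.2139 0.025 ] [0.7754 0.2393 0.025 ]
2.2 [[ 0.3266  0.9452  0.    ]
 [ 0.9452 -0.3266  0.0001]
 [ 0.0001 -0.     -1.    ]]
```

```bash
cat > plan.py <<'E'
from h import *
import sys,json
def plan(wps,grip=100,step=.038):
    """wps: list of (x,y,z,yawdeg of tool x)"""
    o=monitor.get_obs();p=o["tool_pos"].copy();M=R.from_quat(o["tool_rot"]).as_matrix()
    yaw=np.degrees(np.arctan2(M[1,0],M[0,0]));print("t",round(o["t"],2),"from",p.round(4),"yaw",yaw.round(2),"tilt",np.degrees(np.arccos(-M[2,2])).round(2),"F",o["wrist_force"].round(1),"g",round(o["gripper_width"],3))
    for w in wps:
        q=np.array(w[:3]);dy=(w[3]-yaw+180)%360-180
        n=int(max(np.ceil(np.linalg.norm(q-p)/step),np.ceil(abs(dy)/6.8),1))
        rows=[]
        for i in range(n):
            d=(q-p)/n;a=np.radians(yaw)
            x=np.array([np.cos(a),np.sin(a)]);y=np.array([np.sin(a),-np.cos(a)])
            rows.append([round(100*d[:2]@x,2),round(100*d[:2]@y,2),round(-100*d[2],2),round(-dy/n,2),grip]);yaw+=dy/n
        p=q;print(json.dumps(rows))
E
python3 - <<'E'
from plan import *
plan([(.45,.3,.26,40),(.435,-.083,.22,10.5)])
E
```

```text
t 2.2 from [0.2041 0.5907 0.2393] yaw 70.94 tilt 0.0 F [-0.6 -0.4 -0.1] g 1.0
[[-1.77, 2.98, -0.19, 2.81, 100], [-1.62, 3.06, -0.19, 2.81, 100], [-1.47, 3.13, -0.19, 2.81, 100], [-1.31, 3.2, -0.19, 2.81, 100], [-1.15, 3.26, -0.19, 2.81, 100], [-0.99, 3.32, -0.19, 2.81, 100], [-0.83, 3.36, -0.19, 2.81, 100], [-0.66, 3.4, -0.19, 2.81, 100], [-0.49, 3.43, -0.19, 2.81, 100], [-0.33, 3.45, -0.19, 2.81, 100], [-0.16, 3.46, -0.19, 2.81, 100]]
[[-2.34, 2.58, 0.36, 2.68, 100], [-2.22, 2.69, 0.36, 2.68, 100], [-2.09, 2.79, 0.36, 2.68, 100], [-1.96, 2.88, 0.36, 2.68, 100], [-1.82, 2.97, 0.36, 2.68, 100], [-1.68, 3.05, 0.36, 2.68, 100], [-1.54, 3.13, 0.36, 2.68, 100], [-1.39, 3.2, 0.36, 2.68, 100], [-1.24, 3.26, 0.36, 2.68, 100], [-1.08, 3.31, 0.36, 2.68, 100], [-0.93, 3.36, 0.36, 2.68, 100]]
```

```bash
python3 -m creep '[[-1.8,3,-0.2,2.8,100],[-1.6,3.1,-0.2,2.8,100],[-1.5,3.1,-0.2,2.8,100],[-1.3,3.2,-0.2,2.8,100],[-1.1,3.3,-0.2,2.8,100],[-1,3.3,-0.2,2.8,100],[-0.8,3.4,-0.2,2.8,100],[-0.7,3.4,-0.2,2.8,100],[-0.5,3.4,-0.2,2.8,100],[-0.3,3.4,-0.2,2.8,100],[-0.2,3.5,-0.2,2.8,100]]'
python3 - <<'E'
from plan import *
plan([(.435,-.083,.22,10.5)])
E
```

```text
t: 3.12
tool_pos: [0.4508, 0.2973, 0.2592]
tool_rot: [0.94, 0.341, -0.001, -0.006]
wrist_force: [1.5, -0.2, 0.2]
gripper_width: 0.999
t 3.12 from [0.4508 0.2973 0.2592] yaw 39.88 tilt 0.72 F [ 1.5 -0.2  0.2] g 0.999
[[-2.33, 2.56, 0.36, 2.67, 100], [-2.2, 2.67, 0.36, 2.67, 100], [-2.08, 2.77, 0.36, 2.67, 100], [-1.95, 2.86, 0.36, 2.67, 100], [-1.81, 2.95, 0.36, 2.67, 100], [-1.67, 3.03, 0.36, 2.67, 100], [-1.53, 3.1, 0.36, 2.67, 100], [-1.38, 3.17, 0.36, 2.67, 100], [-1.23, 3.23, 0.36, 2.67, 100], [-1.08, 3.29, 0.36, 2.67, 100], [-0.93, 3.33, 0.36, 2.67, 100]]
```

```bash
python3 -m creep '[[-2.3,2.6,0.2,2.7,100],[-2.2,2.7,0.2,2.7,100],[-2.1,2.8,0.2,2.7,100],[-2,2.9,0.2,2.7,100],[-1.8,2.9,0.2,2.7,100],[-1.7,3,0.3,2.7,100],[-1.5,3.1,0.5,2.7,100],[-1.4,3.2,0.5,2.7,100],[-1.2,3.2,0.6,2.7,100],[-1.1,3.3,0.6,2.7,100],[-0.9,3.3,0.5,2.5,100],[0,0,0,0,100]]'
python3 - <<'E'
from plan import *
np.set_printoptions(precision=4,suppress=True)
plan([(.432,-.083,.12,10.5)])
c=cams.camera("wrist");save(c,"w1")
for q in ["garlic_bulb","red_pot"]:
    for d in search_frame(c,q)[:2]:
        b=d["bbox"];print(q,b,d["conf"],atz(ray(c,b[0]+b[2]/2,b[1]+b[3]/2,True),.028))
for X in [(.4326,-.0834,.025),(.4517,.0106,.025)]: print(proj(c,X,True))
print(c["position"])
E
```

```text
t: 4.12
tool_pos: [0.4356, -0.1057, 0.215]
tool_rot: [0.998, 0.069, 0.007, -0.006]
wrist_force: [-0.6, -0.9, 0.1]
gripper_width: 1.001
t 4.12 from [ 0.4356 -0.1057  0.215 ] yaw 7.96 tilt 1.08 F [-0.6 -0.9  0.1] g 1.001
[[-0.01, -0.77, 3.17, -0.85, 100], [-0.0, -0.77, 3.17, -0.85, 100], [0.01, -0.77, 3.17, -0.85, 100]]
garlic_bulb [293.8, 159.5, 66.7, 59.8] 0.86 [ 0.4354 -0.0797  0.028 ]
red_pot [330.2, 56.8, 72.1, 68.9] 0.91 [0.4567 0.0103 0.028 ]
(np.float64(323.2878689945921), np.float64(192.69035986766525))
(np.float64(360.2239696514747), np.float64(90.44309982192931))
[ 0.4235 -0.0412  0.35  ]
```

View pics/w1.png

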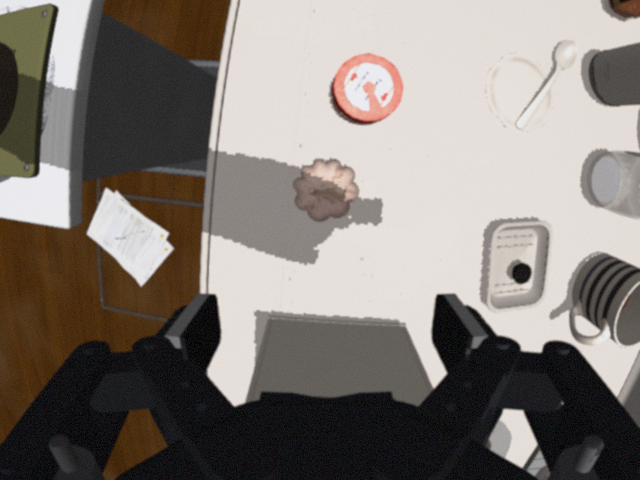

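The wrist view shows the garlic at about (326,189) and the pot at (367,89). Both agree with the two-view positions within 4 mm.

```bash
python3 -m creep '[[0,-0.8,3,-0.9,100],[0,-0.8,3,-0.9,100],[0,-0.8,3,-0.8,100],[0,0,0,0,100]]'
python3 - <<'E'
from plan import *
np.set_printoptions(precision=4,suppress=True)
plan([(.434,-.0815,.017,10.5)])
c=cams.camera("wrist");save(c,"w2")
for d in search_frame(c,"garlic_bulb")[:1]:
        b=d["bbox"];print(b,d["conf"],atz(ray(c,b[0]+b[2]/2,b[1]+b[3]/2,True),.028))
E
```

```text
t: 4.6
tool_pos: [0.441, -0.0654, 0.1263]
tool_rot: [0.994, 0.105, 0.015, -0.009]
wrist_force: [-1.2, -0.6, 0.0]
gripper_width: 1.0
t 4.6 from [ 0.441  -0.0654  0.1263] yaw 12.06 tilt 2.02 F [-1.2 -0.6  0. ] g 1.0
[[-0.34, 0.48, 3.64, 0.52, 100], [-0.34, 0.48, 3.64, 0.52, 100], [-0.33, 0.48, 3.64, 0.52, 100]]
[265.1, 223.5, 87.2, 77.2] 0.93 [ 0.4347 -0.0779  0.028 ]
```

View pics/w2.png

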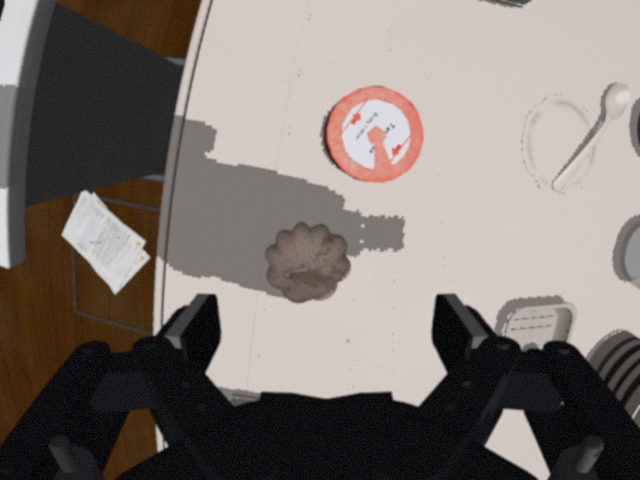

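```bash
cat > plan.py <<'E'
from h import *
import sys,json
def plan(wps,grip=100,step=.038):
    o=monitor.get_obs();p=o["tool_pos"].copy();M=R.from_quat(o["tool_rot"]).as_matrix()
    yaw=np.degrees(np.arctan2(M[1,0],M[0,0]));print("t",round(o["t"],2),"from",p.round(4),"yaw",yaw.round(2),"zaxis",M[:,2].round(3),"F",o["wrist_force"].round(1),"g",round(o["gripper_width"],3))
    for w in wps:
        q=np.array(w[:3]);dy=(w[3]-yaw+180)%360-180
        n=int(max(np.ceil(np.linalg.norm(q-p)/step),np.ceil(abs(dy)/6.8),1))
        rows=[]
        for i in range(n):
            d=M.T@((q-p)/n)*100
            rows.append([round(v,2) for v in d]+[round(-dy/n,2),grip]);M=M@R.from_euler('z',-dy/n,degrees=True).as_matrix()
        yaw+=dy
        p=q;print(json.dumps(rows))
E
python3 - <<'E'
from plan import *
plan([(.4345,-.080,.017,10.5)],step=.02)
E
```

```text
t 4.7 from [ 0.4429 -0.0676  0.1296] yaw 11.87 zaxis [ 0.034  0.019 -0.999] F [ 0.5 -1.1  1. ] g 1.0
[[-0.25, 0.19, 1.87, 0.23, 100], [-0.25, 0.19, 1.87, 0.23, 100], [-0.25, 0.2, 1.87, 0.23, 100], [-0.25, 0.2, 1.87, 0.23, 100], [-0.25, 0.2, 1.87, 0.23, 100], [-0.25, 0.2, 1.87, 0.23, 100]]
```

```bash
python3 -m creep '[[-0.3,0.2,1.9,0.2,100],[-0.3,0.2,1.9,0.2,100],[-0.3,0.2,1.9,0.2,100],[-0.2,0.2,1.9,0.2,100]]'
python3 - <<'E'
from plan import *
plan([(.4345,-.080,.017,10.5)],step=.01)
E
```

```text
t: 5.03
tool_pos: [0.4482, -0.0769, 0.0648]
tool_rot: [0.995, 0.098, 0.023, -0.007]
wrist_force: [0.3, 0.1, 0.1]
gripper_width: 0.995
t 5.03 from [ 0.4482 -0.0769  0.0648] yaw 11.23 zaxis [ 0.045  0.018 -0.999] F [0.3 0.1 0.1] g 0.995
[[-0.33, 0.02, 0.94, 0.15, 100], [-0.33, 0.02, 0.94, 0.15, 100], [-0.33, 0.02, 0.94, 0.15, 100], [-0.33, 0.02, 0.94, 0.15, 100], [-0.33, 0.02, 0.94, 0.15, 100]]
```

```bash
python3 - <<'E'
from plan import *
o=monitor.get_obs();print(o["joint_pos"].round(3),o["dq"].round(3),o["tool_pos"])
E
```

```text
[ 0.104  0.814 -0.032  2.241  0.026  0.044  0.252] [ 0.113  0.375 -0.053 -0.233  0.741 -0.12  -0.699] [ 0.44822082 -0.07688013  0.06475341]
```

```bash
python3 -m creep '[[-1,0,-0.2,0,100],[-0.8,0,0,0,100],[-0.5,0,0,0,100],[0,0,0,0,100]]'
python3 - <<'E'
from plan import *
o=monitor.get_obs();print(o["joint_pos"].round(3),o["dq"].round(3),o["tool_pos"])
plan([(.434,-.080,.017,10.5)],step=.01)
E
```

```text
t: 5.37
tool_pos: [0.4369, -0.0851, 0.0758]
tool_rot: [0.995, 0.098, 0.023, -0.006]
wrist_force: [-0.3, -0.3, -1.4]
gripper_width: 0.998
[ 0.132  0.786 -0.046  2.266  0.259  0.049  0.038] [-0.006 -0.041  0.007 -0.035 -0.096  0.018  0.102] [ 0.43692641 -0.08513549  0.07575251]
t 5.37 from [ 0.4369 -0.0851  0.0758] yaw 11.19 zaxis [ 0.045  0.015 -0.999] F [-0.3 -0.3 -1.4] g 0.998
[[-0.08, -0.09, 0.98, 0.11, 100], [-0.08, -0.09, 0.98, 0.11, 100], [-0.08, -0.09, 0.98, 0.11, 100], [-0.08, -0.09, 0.98, 0.11, 100], [-0.08, -0.09, 0.98, 0.11, 100], [-0.08, -0.09, 0.98, 0.11, 100]]
```

```bash
python3 -m creep '[[-0.2,-0.1,1,0,100],[-0.2,-0.1,1,0,100],[-0.2,-0.1,1,0,100]]'
python3 - <<'E'
from plan import *
o=monitor.get_obs();print(o["joint_pos"].round(3),o["tool_pos"])
plan([(.434,-.080,.017,10.5)],step=.01)
E
```

```text
t: 5.62
tool_pos: [0.4418, -0.0865, 0.0636]
tool_rot: [0.995, 0.097, 0.023, -0.004]
wrist_force: [-0.4, -1.0, 0.2]
gripper_width: 1.001
[ 0.145  0.815 -0.068  2.254  0.812  0.045 -0.517] [ 0.4418003  -0.08646523  0.06360697]
t 5.62 from [ 0.4418 -0.0865  0.0636] yaw 11.11 zaxis [ 0.044  0.013 -0.999] F [-0.4 -1.   0.2] g 1.001
[[-0.17, -0.15, 0.93, 0.12, 100], [-0.17, -0.15, 0.93, 0.12, 100], [-0.17, -0.15, 0.93, 0.12, 100], [-0.17, -0.15, 0.93, 0.12, 100], [-0.17, -0.15, 0.93, 0.12, 100]]
```

```bash
python3 -m creep '[[-0.4,-0.2,0.8,-3,100],[-0.4,-0.2,0.8,-3,100],[-0.3,-0.2,0.8,-3,100]]'
python3 - <<'E'
from plan import *
o=monitor.get_obs();print(o["joint_pos"].round(3),o["tool_pos"])
plan([(.434,-.080,.017,24)],step=.01)
E
```

```text
t: 5.87
tool_pos: [0.4401, -0.0868, 0.0561]
tool_rot: [0.991, 0.133, 0.021, -0.001]
wrist_force: [0.3, -0.6, -0.6]
gripper_width: 1.001
[ 0.164  0.831 -0.102  2.258  1.362  0.065 -0.997] [ 0.44014591 -0.08683545  0.05614955]
t 5.87 from [ 0.4401 -0.0868  0.0561] yaw 15.26 zaxis [ 0.042  0.008 -0.999] F [ 0.3 -0.6 -0.6] g 1.001
[[-0.12, -0.17, 0.78, -1.75, 100], [-0.11, -0.17, 0.78, -1.75, 100], [-0.11, -0.17, 0.78, -1.75, 100], [-0.1, -0.18, 0.78, -1.75, 100], [-0.09, -0.18, 0.78, -1.75, 100]]
```

```bash
python3 -m creep '[[-0.4,-0.3,0.8,-2,100],[-0.3,-0.3,0.8,-2,100],[-0.3,-0.2,0.8,-2,100]]'
python3 - <<'E'
from plan import *
o=monitor.get_obs();print(o["joint_pos"].round(3),o["tool_pos"])
plan([(.434,-.080,.017,24)],step=.01)
c=cams.camera("wrist");save(c,"w3")
E
```

```text
t: 6.12
tool_pos: [0.4367, -0.0854, 0.0389]
tool_rot: [0.983, 0.18, 0.026, 0.006]
wrist_force: [0.1, 0.6, 0.1]
gripper_width: 1.001
[ 0.274  0.88  -0.296  2.279  1.789  0.231 -1.339] [ 0.4367233  -0.08536556  0.03885978]
t 6.12 from [ 0.4367 -0.0854  0.0389] yaw 20.75 zaxis [ 0.054 -0.003 -0.999] F [0.1 0.6 0.1] g 1.001
[[-0.06, -0.22, 0.72, -1.08, 100], [-0.05, -0.22, 0.72, -1.08, 100], [-0.05, -0.22, 0.72, -1.08, 100]]
```

View pics/w3.png

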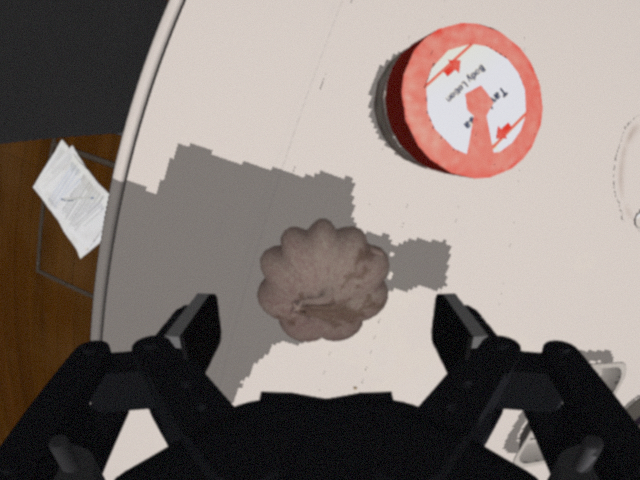

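The garlic, at (323,283), sits between the jaws, which stand at 215 and 440. I carry on down.

```bash
python3 -m creep '[[-0.1,-0.4,0.8,0,100],[-0.1,-0.4,0.7,0,100],[-0.1,-0.2,0.6,0,100],[0,0,0,0,100]]'
python3 - <<'E'
from plan import *
o=monitor.get_obs();print(o["joint_pos"].round(3),o["tool_pos"])
plan([(.434,-.080,.017,20)],step=.01)
E
```

```text
t: 6.5
tool_pos: [0.4368, -0.0814, 0.0204]
tool_rot: [0.984, 0.177, 0.031, 0.012]
wrist_force: [0.5, -0.8, -0.6]
gripper_width: 0.998
[ 0.325  0.938 -0.408  2.29   1.889  0.352 -1.455] [ 0.43679454 -0.08142204  0.02036908]
t 6.5 from [ 0.4368 -0.0814  0.0204] yaw 20.47 zaxis [ 0.065 -0.013 -0.998] F [ 0.5 -0.8 -0.6] g 0.998
[[-0.23, -0.24, 0.32, 0.47, 100]]
```

```bash
python3 -m creep '[[-0.1,-0.2,0.3,0,100],[0,0,0.1,0,0],[0,0,0,0,0],[0,0,0,0,0],[0,0,0,0,0],[0,0,0,0,0],[0,0,0,0,0]]'
python3 - <<'E'
from plan import *
o=monitor.get_obs();print(o["joint_pos"].round(3),o["tool_pos"])
c=cams.camera("wrist");save(c,"w4")
plan([(.44,-.078,.24,15)],grip=0)
E
```

```text
t: 7.08
tool_pos: [0.4391, -0.0822, 0.0206]
tool_rot: [0.984, 0.176, 0.034, 0.017]
wrist_force: [-0.0, -0.1, -1.1]
gripper_width: 0.636
[ 0.326  0.94  -0.417  2.291  1.901  0.369 -1.471] [ 0.43913861 -0.08217604  0.02056301]
t 7.13 from [ 0.4392 -0.0821  0.0205] yaw 20.41 zaxis [ 0.073 -0.021 -0.997] F [-0.1  0.4 -0.8] g 0.636
[[0.26, 0.1, -3.65, 0.9, 0], [0.26, 0.1, -3.65, 0.9, 0], [0.26, 0.1, -3.65, 0.9, 0], [0.26, 0.09, -3.65, 0.9, 0], [0.27, 0.09, -3.65, 0.9, 0], [0.27, 0.08, -3.65, 0.9, 0]]
```

View pics/w4.png

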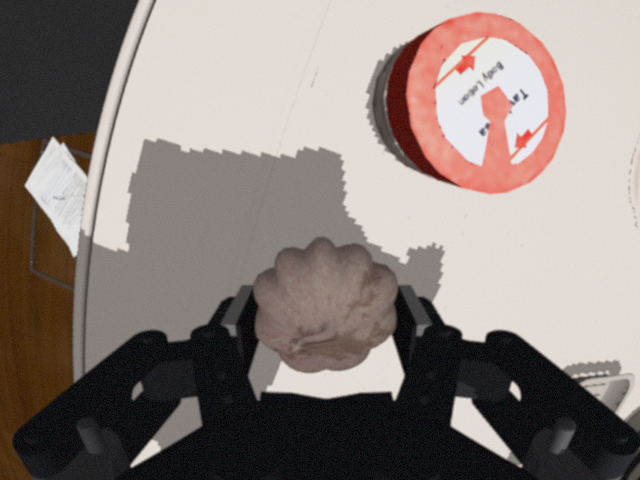

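The garlic is gripped at width 0.636, about 54 mm. I lift it.

```bash
python3 -m creep '[[0.4,0,-1.5,0,0],[0.4,0,-2.5,0,0],[0.4,0,-3,0,0],[0.4,0,-3,0,0],[0.4,0,-3,0,0],[0.4,0,-3,0,0],[0.4,0,-3,0,0],[0.4,0,-3,0,0],[0.4,0,-2,0,0],[0,0,0,0,0]]'
python3 - <<'E'
from plan import *
o=monitor.get_obs();print(o["joint_pos"].round(3),o["tool_pos"])
plan([(.474,.1973,.27,10.5)],grip=0,step=.03)
E
```

```text
t: 7.97
tool_pos: [0.4525, -0.0684, 0.2225]
tool_rot: [0.984, 0.177, 0.029, 0.021]
wrist_force: [0.2, 0.7, -0.7]
gripper_width: 0.632
[ 0.481  0.55  -0.692  2.117  0.677  0.633 -0.33 ] [ 0.45249983 -0.06844497  0.22246454]
t 7.97 from [ 0.4525 -0.0684  0.2225] yaw 20.46 zaxis [ 0.064 -0.032 -0.997] F [ 0.2  0.7 -0.7] g 0.632
[[1.15, -2.39, -0.55, 1.0, 0], [1.11, -2.41, -0.55, 1.0, 0], [1.07, -2.43, -0.55, 1.0, 0], [1.03, -2.45, -0.55, 1.0, 0], [0.98, -2.46, -0.55, 1.0, 0], [0.94, -2.48, -0.55, 1.0, 0], [0.9, -2.5, -0.55, 1.0, 0], [0.85, -2.51, -0.55, 1.0, 0], [0.81, -2.53, -0.55, 1.0, 0], [0.77, -2.54, -0.55, 1.0, 0]]
```

```bash
python3 -m creep '[[1,-2,-1,1,0],[1.1,-2.4,-0.8,1,0],[1.1,-2.4,-0.7,1,0],[1,-2.4,-0.6,1,0],[1,-2.5,-0.6,1,0],[0.9,-2.5,-0.5,1,0],[0.9,-2.5,-0.4,1,0],[0.9,-2.5,-0.3,1,0],[0.8,-2.5,-0.3,1,0],[0.5,-1.5,0,1,0],[0,0,0,0,0]]'
python3 - <<'E'
from plan import *
o=monitor.get_obs();print(o["joint_pos"].round(3),o["tool_pos"])
plan([(.474,.1973,.24,10.5)],grip=0,step=.03)
c=cams.camera("top");save(c,"t5")
c=cams.camera("scene");save(c,"s5")
c=cams.camera("wrist");save(c,"w5")
a=[cv2.imread(f'pics/{n}5.png') for n in 'tsw']
cv2.imwrite('pics/c5.png',np.hstack([a[0][180:420,150:450],a[1][120:360,60:360]]))
E
```

```text
t: 8.88
tool_pos: [0.4725, 0.1859, 0.2607]
tool_rot: [0.996, 0.081, 0.025, 0.023]
wrist_force: [0.3, 0.0, -0.2]
gripper_width: 0.637
[-0.087  0.555 -0.657  1.904  0.539  0.84  -0.88 ] [0.4724803  0.18590765 0.26065803]
t 8.88 from [0.4725 0.1859 0.2607] yaw 9.33 zaxis [ 0.053 -0.041 -0.998] F [ 0.3  0.  -0.2] g 0.637
[[0.24, -1.2, 2.02, -1.17, 0]]
```

View pics/c5.png

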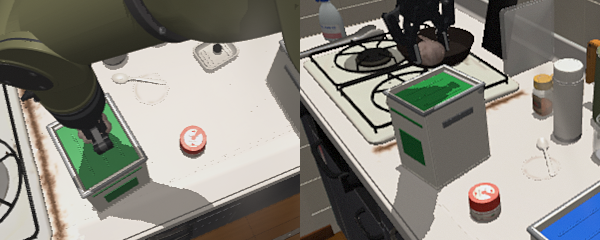

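View pics/w5.png

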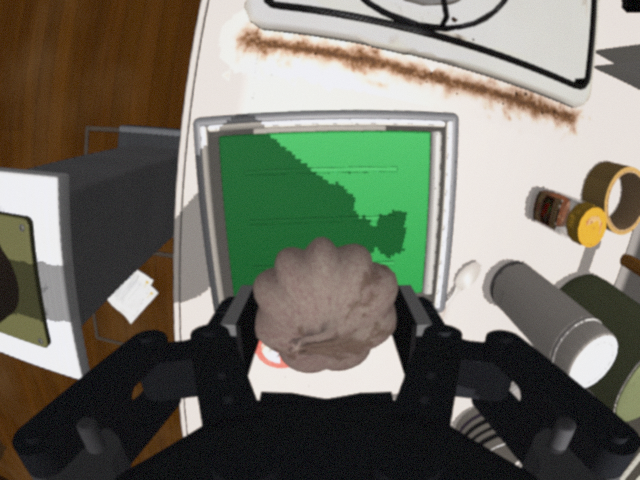

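The garlic is held above the green flap and the jaws line up with the caddy. It still needs 1.2 cm in y before I lower it.

```bash
python3 -m creep '[[0.1,-0.6,0.5,-1,0],[0.1,-0.6,0.5,0,0],[0,0,0,0,0]]'
python3 - <<'E'
from plan import *
plan([(.474,.1973,.137,10.5)],grip=0,step=.015)
E
```

```text
t: 9.28
tool_pos: [0.4727, 0.1875, 0.2479]
tool_rot: [0.996, 0.085, 0.022, 0.028]
wrist_force: [0.7, -0.6, -0.7]
gripper_width: 0.634
t 9.28 from [0.4727 0.1875 0.2479] yaw 9.87 zaxis [ 0.049 -0.051 -0.997] F [ 0.7 -0.6 -0.7] g 0.634
[[-0.02, -0.2, 1.38, -0.08, 0], [-0.02, -0.2, 1.38, -0.08, 0], [-0.02, -0.2, 1.38, -0.08, 0], [-0.02, -0.2, 1.38, -0.08, 0], [-0.02, -0.2, 1.38, -0.08, 0], [-0.02, -0.2, 1.38, -0.08, 0], [-0.02, -0.2, 1.38, -0.08, 0], [-0.02, -0.2, 1.38, -0.08, 0]]
```

```bash
python3 -m creep '[[0,-0.6,1,0,0],[0,-0.5,1.5,0,0],[0,-0.3,1.5,0,0],[0,-0.2,1.5,0,0]]'
python3 - <<'E'
from plan import *
plan([(.474,.1973,.137,10.5)],grip=0,step=.015)
E
```

```text
t: 9.62
tool_pos: [0.4748, 0.1984, 0.1916]
tool_rot: [0.996, 0.083, 0.025, 0.028]
wrist_force: [-1.5, -1.3, 3.9]
gripper_width: 0.634
t 9.62 from [0.4748 0.1984 0.1916] yaw 9.58 zaxis [ 0.053 -0.051 -0.997] F [-1.5 -1.3  3.9] g 0.634
[[-0.09, -0.06, 1.36, -0.23, 0], [-0.09, -0.06, 1.36, -0.23, 0], [-0.08, -0.06, 1.36, -0.23, 0], [-0.08, -0.06, 1.36, -0.23, 0]]
```

```bash
python3 -m creep '[[-0.1,0,1.4,0,0],[-0.1,0,1.4,0,0],[-0.1,0,1.4,0,0],[-0.1,0,1.4,0,0],[0,0,0.2,0,0]]'
python3 - <<'E'
from plan import *
plan([(.474,.1973,.137,10.5)],grip=0,step=.015)
c=cams.camera("scene");save(c,"s6")
c=cams.camera("wrist");save(c,"w6")
a=[cv2.imread(f'pics/{n}6.png') for n in 'sw']
cv2.imwrite('pics/c6.png',np.hstack([cv2.resize(a[0][140:340,100:300],(400,400)),cv2.resize(a[1],(400,300))[:,:].copy() if 0 else cv2.copyMakeBorder(cv2.resize(a[1],(400,300)),0,100,0,0,cv2.BORDER_CONSTANT)]))
E
```

```text
t: 10.03
tool_pos: [0.4755, 0.1943, 0.131]
tool_rot: [0.996, 0.082, 0.026, 0.027]
wrist_force: [-2.5, 0.0, 4.7]
gripper_width: 0.628
t 10.03 from [0.4755 0.1943 0.131 ] yaw 9.49 zaxis [ 0.056 -0.05  -0.997] F [-2.5  0.   4.7] g 0.628
[[-0.07, -0.28, -0.62, -1.01, 0]]
```

View pics/c6.png

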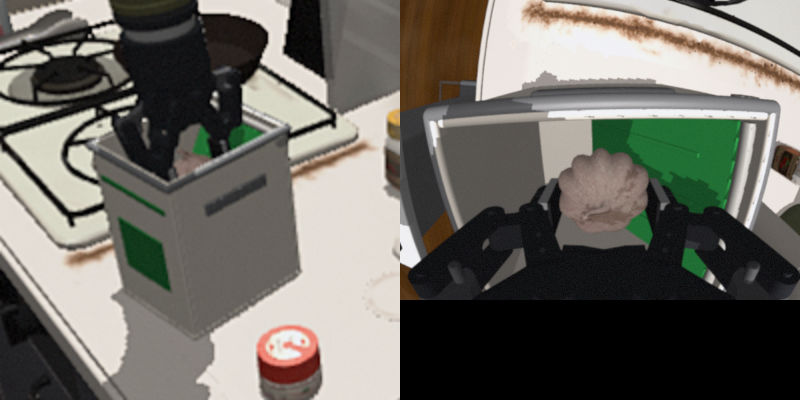

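The garlic is inside at (603,190 in the composite) and the flap rests on the back of the hinge-side finger. Now I let go.

```bash
python3 -m creep '[[0,0,0,0,82],[0,0,0,0,82],[0,0,0,0,82],[0,0,0,0,82],[0,0,0,0,82],[0,0,0,0,82]]'
python3 - <<'E'
from plan import *
plan([(.474,.1973,.25,10.5)],grip=82,step=.025)
c=cams.camera("wrist");save(c,"w7")
E
```

```text
t: 10.63
tool_pos: [0.4775, 0.1946, 0.1337]
tool_rot: [0.996, 0.081, 0.027, 0.026]
wrist_force: [-0.0, 0.4, -3.6]
gripper_width: 0.822
t 10.63 from [0.4775 0.1946 0.1337] yaw 9.36 zaxis [ 0.059 -0.047 -0.997] F [-0.   0.4 -3.6] g 0.822
[[0.06, 0.06, -2.33, -0.23, 82], [0.06, 0.07, -2.33, -0.23, 82], [0.06, 0.07, -2.33, -0.23, 82], [0.06, 0.07, -2.33, -0.23, 82], [0.06, 0.07, -2.33, -0.23, 82]]
```

View pics/w7.png

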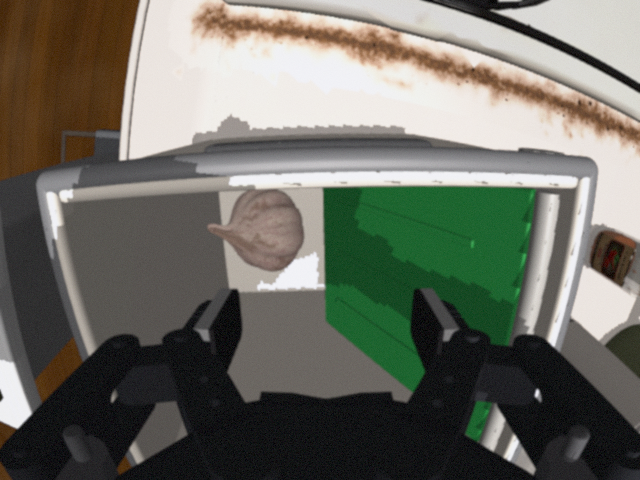

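The garlic lies on the caddy floor at (265,230), clear of the flap. I draw straight back out.

```bash
python3 -m creep '[[0,0,-1.5,0,82],[0,0,-2.3,0,82],[0,0,-2.3,0,82],[0,0,-2.3,0,82],[0,0,-2.3,0,82],[0,0,-2.3,0,82],[0,0,-1,0,82]]'
python3 - <<'E'
from plan import *
np.set_printoptions(precision=4,suppress=True)
s=cams.camera("scene");save(s,"s8")
def pot(c,f=False):
    b=search_frame(c,"red_pot")[0]["bbox"];return b,ray(c,b[0]+b[2]/2,b[1]+b[3]/2,f)
bs,rs=pot(s)
w=cams.camera("wrist");save(w,"w8");bw,rw=pot(w,True)
print(bs,bw,atz(rw,.03),tri([rs,rw]))
plan([(.46,.011,.20,3.5)],grip=100,step=.03)
a=[cv2.imread(f'pics/{n}8.png') for n in 'sw']
cv2.imwrite('pics/c8.png',np.hstack([cv2.resize(a[0][140:340,100:300],(400,400)),cv2.copyMakeBorder(cv2.resize(a[1],(400,300)),0,100,0,0,cv2.BORDER_CONSTANT)]))
E
```

```text
t: 11.27
tool_pos: [0.4685, 0.199, 0.2785]
tool_rot: [0.996, 0.081, 0.026, 0.029]
wrist_force: [0.5, -0.1, 0.1]
gripper_width: 0.824
[226.6, 303.6, 32.9, 37.7] [253.9, 326.3, 50.7, 44.9] [ 0.4548 -0.0019  0.03  ] (array([0.4519, 0.0031, 0.035 ]), [np.float64(0.0030248994387144013), np.float64(0.0030248994387143857)])
t 11.47 from [0.4675 0.1975 0.2751] yaw 9.32 zaxis [ 0.051 -0.056 -0.997] F [-0.  -0.9 -0.7] g 0.822
[[-0.58, 2.54, 1.21, 0.83, 100], [-0.54, 2.55, 1.21, 0.83, 100], [-0.51, 2.56, 1.21, 0.83, 100], [-0.47, 2.56, 1.21, 0.83, 100], [-0.43, 2.57, 1.21, 0.83, 100], [-0.4, 2.58, 1.21, 0.83, 100], [-0.36, 2.58, 1.21, 0.83, 100]]
```

View pics/c8.png

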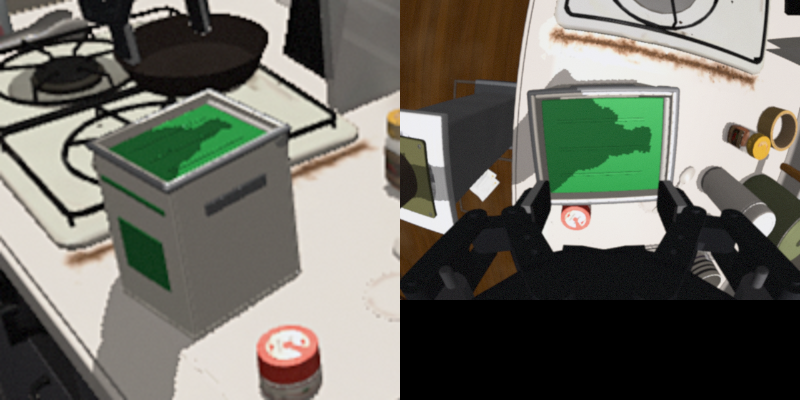

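The green flap is shut and the garlic is out of sight. Next is the pot.

```bash
python3 -m creep '[[-0.4,2,0,1,100],[-0.6,2.6,0,1,100],[-0.5,2.6,0,1,100],[-0.5,2.6,0.5,1,100],[-0.4,2.6,1,1,100],[-0.4,2.6,1.5,0.5,100],[-0.2,1.8,2,0,100],[0,0.5,1.5,0,100],[0,0,0,0,100]]'
python3 - <<'E'
from plan import *
np.set_printoptions(precision=4,suppress=True)
w=cams.camera("wrist");save(w,"w9")
b=search_frame(w,"red_pot")[0]["bbox"];print(b,atz(ray(w,b[0]+b[2]/2,b[1]+b[3]/2,True),.045))
plan([(.453,.009,.017,3.5)],grip=100,step=.025);print(monitor.get_obs()["joint_pos"].round(3))
E
```

```text
t: 12.22
tool_pos: [0.4528, 0.0087, 0.2072]
tool_rot: [0.999, 0.032, 0.016, 0.03]
wrist_force: [-0.4, 1.1, -0.1]
gripper_width: 1.002
[290.5, 164.3, 68.8, 80.1] [0.4559 0.0139 0.045 ]
t 12.32 from [0.4542 0.0112 0.2093] yaw 3.85 zaxis [ 0.037 -0.057 -0.998] F [0.5 0.6 0.5] g 1.0
[[-0.1, -0.12, 2.4, 0.04, 100], [-0.1, -0.12, 2.4, 0.04, 100], [-0.1, -0.12, 2.4, 0.04, 100], [-0.1, -0.12, 2.4, 0.04, 100], [-0.1, -0.12, 2.4, 0.04, 100], [-0.1, -0.12, 2.4, 0.04, 100], [-0.1, -0.12, 2.4, 0.04, 100], [-0.1, -0.12, 2.4, 0.04, 100]]
[ 0.2    0.558 -0.569  2.115  0.639  0.622 -0.767]
```

View pics/w9.png

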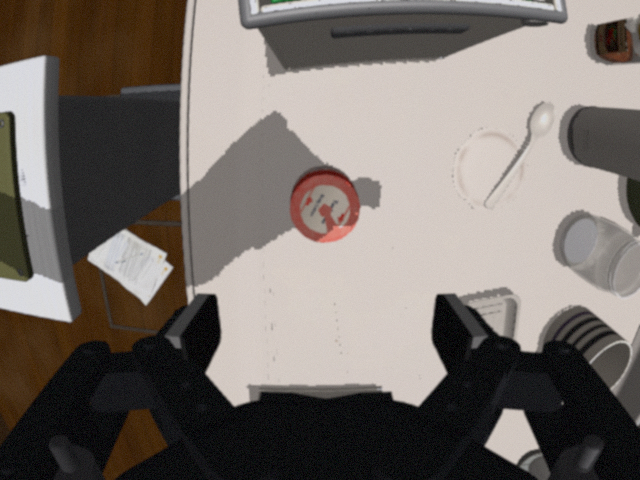

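The pot lid sits at (325,207), centred between the jaws. I go down.

```bash
python3 -m creep '[[0,-0.1,2,0,100],[-0.1,-0.1,2.3,0,100],[-0.1,-0.1,2.3,0,100],[-0.1,-0.1,2.3,0,100],[-0.1,-0.1,2,0,100]]'
python3 - <<'E'
from plan import *
plan([(.454,.011,.018,3.5)],grip=100,step=.02);print(monitor.get_obs()["joint_pos"].round(3))
E
```

```text
t: 12.73
tool_pos: [0.4625, 0.0189, 0.103]
tool_rot: [0.999, 0.036, 0.027, 0.024]
wrist_force: [-0.4, -0.0, -0.2]
gripper_width: 0.998
t 12.73 from [0.4625 0.0189 0.103 ] yaw 4.23 zaxis [ 0.056 -0.047 -0.997] F [-0.4 -0.  -0.2] g 0.998
[[-0.27, 0.06, 1.69, 0.15, 100], [-0.27, 0.06, 1.69, 0.15, 100], [-0.27, 0.06, 1.69, 0.15, 100], [-0.27, 0.06, 1.69, 0.15, 100], [-0.27, 0.06, 1.69, 0.15, 100]]
[-0.007  0.738 -0.276  2.207  0.971  0.294 -1.082]
```

```bash
python3 -m creep '[[-0.6,0.3,1.2,0,100],[-0.6,0.3,1.2,0,100],[-0.4,0.2,1,0,100]]'
python3 - <<'E'
from plan import *
plan([(.454,.011,.018,3.5)],grip=100,step=.015);print(monitor.get_obs()["joint_pos"].round(3))
E
```

```text
t: 12.98
tool_pos: [0.4522, 0.015, 0.067]
tool_rot: [0.999, 0.04, 0.03, 0.02]
wrist_force: [0.5, 0.2, -0.5]
gripper_width: 1.002
t 12.98 from [0.4522 0.015  0.067 ] yaw 4.64 zaxis [ 0.061 -0.039 -0.997] F [ 0.5  0.2 -0.5] g 1.002
[[-0.03, 0.05, 1.23, 0.29, 100], [-0.03, 0.05, 1.23, 0.29, 100], [-0.03, 0.05, 1.23, 0.29, 100], [-0.03, 0.05, 1.23, 0.29, 100]]
[-0.174  0.81   0.007  2.266  1.297  0.045 -1.385]
```

```bash
python3 -m creep '[[-0.1,0.1,1,0,100],[-0.1,0.1,1,0,100]]'
python3 - <<'E'
from plan import *
plan([(.454,.011,.018,3.5)],grip=100,step=.015);print(monitor.get_obs()["joint_pos"].round(3))
w=cams.camera("wrist");save(w,"w10")
E
```

```text
t: 13.15
tool_pos: [0.4505, 0.0131, 0.0528]
tool_rot: [0.998, 0.043, 0.027, 0.025]
wrist_force: [-0.3, -0.6, 0.1]
gripper_width: 0.999
t 13.15 from [0.4505 0.0131 0.0528] yaw 4.95 zaxis [ 0.056 -0.047 -0.997] F [-0.3 -0.6  0.1] g 0.999
[[0.05, 0.02, 1.17, 0.48, 100], [0.05, 0.02, 1.17, 0.48, 100], [0.05, 0.02, 1.17, 0.48, 100]]
[-0.121  0.84  -0.081  2.267  1.668  0.117 -1.755]
```

View pics/w10.png

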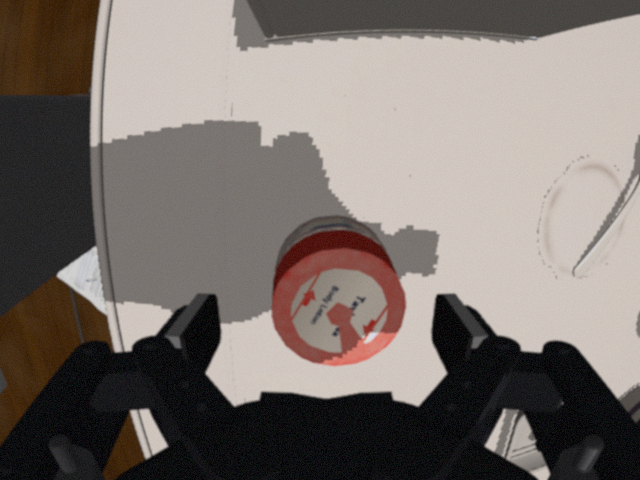

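The lid at (339,310) lies slightly to the +x side of the jaw centre, 327, but well between the fingers. I continue with a small +x correction.

```bash
python3 -m creep '[[0.1,0,1.1,0,100],[0.1,0,1.1,0,100],[0.1,0,1,0,100],[0,0,0,0,100]]'
python3 - <<'E'
from plan import *
plan([(.456,.011,.018,3.5)],grip=100,step=.015);print(monitor.get_obs()["joint_pos"].round(3))
w=cams.camera("wrist");save(w,"w11")
E
```

```text
t: 13.53
tool_pos: [0.4597, 0.0184, 0.0207]
tool_rot: [0.998, 0.047, 0.031, 0.022]
wrist_force: [-1.0, 0.1, 1.3]
gripper_width: 1.001
t 13.53 from [0.4597 0.0184 0.0207] yaw 5.42 zaxis [ 0.063 -0.04  -0.997] F [-1.   0.1  1.3] g 1.001
[[-0.45, 0.69, 0.28, 1.92, 100]]
[-0.018  0.92  -0.256  2.244  1.807  0.261 -1.884]
```

View pics/w11.png

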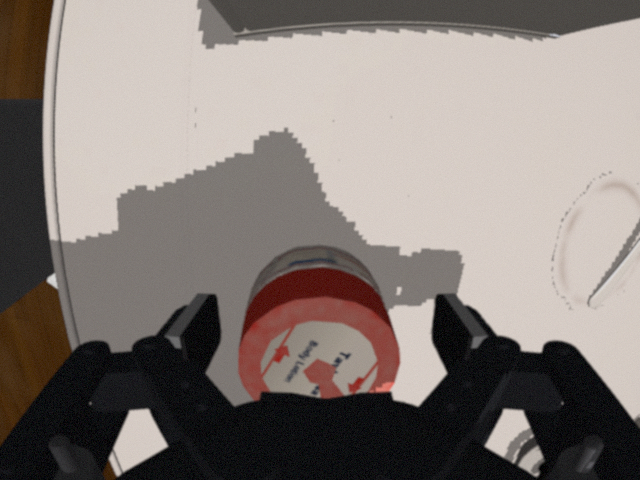

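```bash
python3 -m creep '[[-0.2,0.5,0.1,1,100],[-0.1,0.3,0.1,1,100],[0,0,0,0,100]]'
python3 - <<'E'
from plan import *
plan([(.456,.011,.018,3.5)],grip=100,step=.015)
E
```

```text
t: 13.83
tool_pos: [0.4585, 0.0114, 0.0214]
tool_rot: [0.999, 0.029, 0.033, 0.021]
wrist_force: [0.1, -0.7, 0.1]
gripper_width: 1.0
t 13.83 from [0.4585 0.0114 0.0214] yaw 3.37 zaxis [ 0.066 -0.039 -0.997] F [ 0.1 -0.7  0.1] g 1.0
[[-0.28, 0.01, 0.32, -0.13, 100]]
```

```bash
python3 -m creep '[[-0.1,0,0.3,0,100],[0,0,0.1,0,0],[0,0,0,0,0],[0,0,0,0,0],[0,0,0,0,0],[0,0,0,0,0],[0,0,0,0,0]]'
python3 - <<'E'
from plan import *
plan([(.456,.011,.24,3.5),(.4696,-.2775,.27,3.5)],grip=0,step=.03)
w=cams.camera("wrist");save(w,"w12")
E
```

```text
t: 14.42
tool_pos: [0.4578, 0.011, 0.0195]
tool_rot: [0.999, 0.029, 0.034, 0.021]
wrist_force: [0.3, 0.3, -0.8]
gripper_width: 0.671
t 14.42 from [0.4578 0.011  0.0195] yaw 3.4 zaxis [ 0.069 -0.04  -0.997] F [ 0.3  0.3 -0.8] g 0.671
[[0.16, 0.12, -2.75, -0.01, 0], [0.16, 0.12, -2.75, -0.01, 0], [0.16, 0.12, -2.75, -0.01, 0], [0.16, 0.12, -2.75, -0.01, 0], [0.16, 0.12, -2.75, -0.01, 0], [0.16, 0.12, -2.75, -0.01, 0], [0.16, 0.12, -2.75, -0.01, 0], [0.16, 0.12, -2.75, -0.01, 0]]
[[-0.02, 2.9, -0.17, -0.0, 0], [-0.02, 2.9, -0.17, -0.0, 0], [-0.02, 2.9, -0.17, -0.0, 0], [-0.02, 2.9, -0.17, -0.0, 0], [-0.02, 2.9, -0.17, -0.0, 0], [-0.02, 2.9, -0.17, -0.0, 0], [-0.02, 2.9, -0.17, -0.0, 0], [-0.02, 2.9, -0.17, -0.0, 0], [-0.02, 2.9, -0.17, -0.0, 0], [-0.02, 2.9, -0.17, -0.0, 0]]
```

View pics/w12.png

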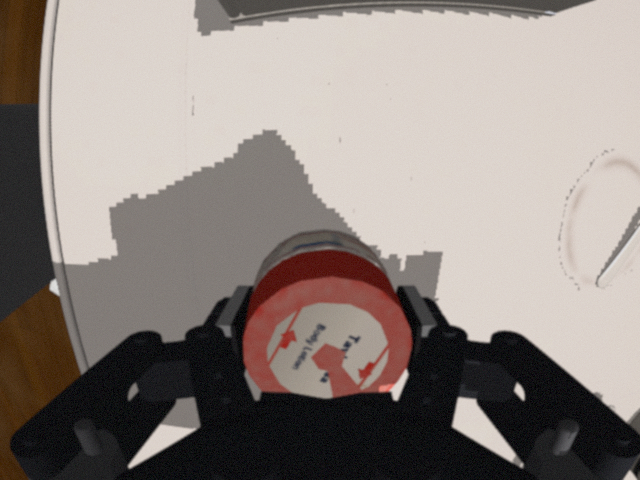

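The pot is gripped at width 0.671, about 57 mm. I lift it clear of the rims before going across.

```bash
python3 -m creep '[[0.2,0,-1.5,0,0],[0.2,0.1,-2.5,0,0],[0.2,0.1,-3,0,0],[0.2,0.1,-3,0,0],[0.2,0.1,-3,0,0],[0.2,0.1,-3,0,0],[0.2,0.1,-3,0,0],[0.2,0.1,-3,0,0],[0.2,0.1,-2.5,0,0],[0,0,0,0,0]]'
python3 - <<'E'
from plan import *
plan([(.4696,-.2775,.27,3.5)],grip=0,step=.03);print(monitor.get_obs()["joint_pos"].round(3))
E
```

```text
t: 15.3
tool_pos: [0.4592, 0.0121, 0.2352]
tool_rot: [0.999, 0.03, 0.033, 0.031]
wrist_force: [0.5, -0.4, -0.4]
gripper_width: 0.675
t 15.3 from [0.4592 0.0121 0.2352] yaw 3.57 zaxis [ 0.067 -0.059 -0.996] F [ 0.5 -0.4 -0.4] g 0.675
[[-0.05, 2.91, -0.17, 0.01, 0], [-0.05, 2.91, -0.17, 0.01, 0], [-0.05, 2.91, -0.17, 0.01, 0], [-0.05, 2.91, -0.17, 0.01, 0], [-0.05, 2.91, -0.17, 0.01, 0], [-0.05, 2.91, -0.17, 0.01, 0], [-0.05, 2.91, -0.17, 0.01, 0], [-0.05, 2.91, -0.17, 0.01, 0], [-0.05, 2.91, -0.17, 0.01, 0], [-0.05, 2.91, -0.17, 0.01, 0]]
[ 0.255  0.522 -0.651  2.094  0.643  0.676 -0.781]
```

```bash
python3 -m creep '[[0,2,-0.8,0,0],[0,2.8,-0.8,0,0],[0,2.9,-0.6,0,0],[0,2.9,-0.3,0,0],[0,2.9,0,0,0],[0,2.9,0,0,0],[0,2.9,0,0,0],[0,2.9,0,0,0],[0,2.9,0,0,0],[0,1.8,0,0,0],[0,0,0,0,0]]'
python3 - <<'E'
from plan import *
plan([(.4696,-.2775,.25,3.5)],grip=0,step=.03);print(monitor.get_obs()["joint_pos"].round(3))
w=cams.camera("wrist");save(w,"w13")
E
```

```text
t: 16.22
tool_pos: [0.4699, -0.2665, 0.2711]
tool_rot: [0.999, 0.033, 0.028, 0.03]
wrist_force: [-0.0, -0.4, -0.8]
gripper_width: 0.668
t 16.22 from [ 0.4699 -0.2665  0.2711] yaw 3.86 zaxis [ 0.058 -0.058 -0.997] F [-0.  -0.4 -0.8] g 0.668
[[-0.22, 0.96, 2.16, 0.36, 0]]
[ 0.861  0.579 -0.723  1.84   0.562  0.853 -0.073]
```

View pics/w13.png

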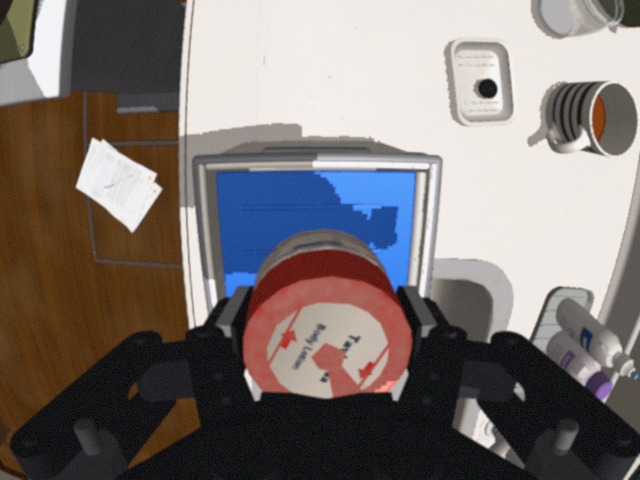

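The pot is above the blue mouth, lined up with the rim. I lower it while correcting y by about 1 cm.

```bash
python3 -m creep '[[-0.2,0.5,1,0,0],[-0.1,0.4,1.5,0,0],[-0.1,0,1.5,0,0],[-0.1,-0.1,1.5,0,0]]'
python3 - <<'E'
from plan import *
plan([(.4696,-.2775,.135,3.5)],grip=0,step=.015)
E
```

```text
t: 16.6
tool_pos: [0.4691, -0.2723, 0.2135]
tool_rot: [0.999, 0.037, 0.029, 0.028]
wrist_force: [0.7, 0.1, -1.9]
gripper_width: 0.669
t 16.6 from [ 0.4691 -0.2723  0.2135] yaw 4.3 zaxis [ 0.06  -0.055 -0.997] F [ 0.7  0.1 -1.9] g 0.669
[[-0.07, 0.01, 1.31, 0.13, 0], [-0.07, 0.01, 1.31, 0.13, 0], [-0.07, 0.01, 1.31, 0.13, 0], [-0.07, 0.01, 1.31, 0.13, 0], [-0.07, 0.01, 1.31, 0.13, 0], [-0.07, 0.01, 1.31, 0.13, 0]]
```

```bash
python3 -m creep '[[-0.1,0,1.3,0,0],[-0.1,0,1.3,0,0],[-0.1,0,1.3,0,0]]'
python3 - <<'E'
from plan import *
plan([(.4696,-.2775,.135,3.5)],grip=0,step=.015)
E
```

```text
t: 16.85
tool_pos: [0.4691, -0.27, 0.1707]
tool_rot: [0.998, 0.041, 0.03, 0.027]
wrist_force: [0.3, -1.0, 5.0]
gripper_width: 0.673
t 16.85 from [ 0.4691 -0.27    0.1707] yaw 4.78 zaxis [ 0.061 -0.052 -0.997] F [ 0.3 -1.   5. ] g 0.673
[[-0.07, 0.18, 1.2, 0.43, 0], [-0.07, 0.18, 1.2, 0.43, 0], [-0.07, 0.19, 1.2, 0.43, 0]]
```

```bash
python3 -m creep '[[-0.1,0.3,1.2,0.5,0],[-0.1,0.3,1.2,0.5,0],[-0.1,0.3,1.2,0.5,0],[0,0,0,0,0]]'
python3 - <<'E'
from plan import *
plan([(.4696,-.2775,.135,3.5)],grip=0,step=.015)
c=cams.camera("scene");save(c,"s14")
c=cams.camera("wrist");save(c,"w14")
a=[cv2.imread(f'pics/{n}14.png') for n in 'sw']
cv2.imwrite('pics/c14.png',np.hstack([cv2.resize(a[0][240:440,260:460],(400,400)),cv2.copyMakeBorder(cv2.resize(a[1],(400,300)),0,100,0,0,cv2.BORDER_CONSTANT)]))
E
```

```text
t: 17.18
tool_pos: [0.4678, -0.2737, 0.1301]
tool_rot: [0.999, 0.034, 0.028, 0.024]
wrist_force: [0.2, -3.0, -0.4]
gripper_width: 0.668
t 17.18 from [ 0.4678 -0.2737  0.1301] yaw 3.93 zaxis [ 0.057 -0.046 -0.997] F [ 0.2 -3.  -0.4] g 0.668
[[0.18, 0.41, -0.46, 0.43, 0]]
```

View pics/c14.png

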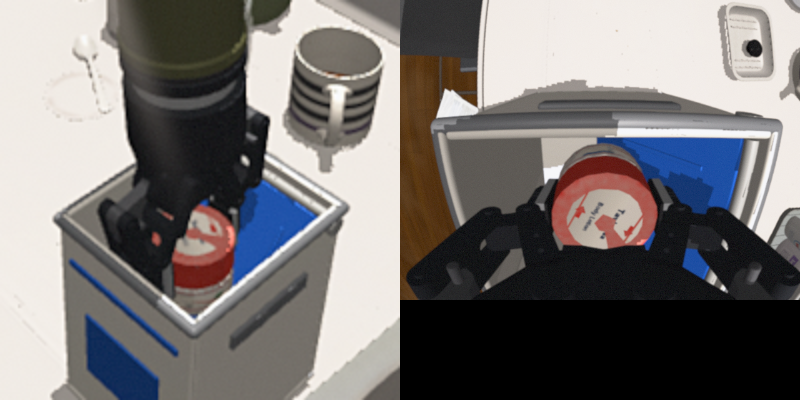

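The pot is inside, and the blue flap is held open behind the hinge-side finger. I release it.

```bash
python3 -m creep '[[0,0,0,0,84],[0,0,0,0,84],[0,0,0,0,84],[0,0,0,0,84],[0,0,0,0,84],[0,0,0,0,84]]'
python3 - <<'E'
from plan import *
plan([(.4696,-.2775,.27,3.5)],grip=84,step=.025)
c=cams.camera("wrist");save(c,"w15")
E
```

```text
t: 17.78
tool_pos: [0.4737, -0.2703, 0.1339]
tool_rot: [0.999, 0.035, 0.034, 0.023]
wrist_force: [2.4, -2.4, -4.0]
gripper_width: 0.842
t 17.78 from [ 0.4737 -0.2703  0.1339] yaw 4.14 zaxis [ 0.069 -0.044 -0.997] F [ 2.4 -2.4 -4. ] g 0.842
[[0.07, 0.22, -2.26, 0.11, 84], [0.07, 0.22, -2.26, 0.11, 84], [0.07, 0.22, -2.26, 0.11, 84], [0.07, 0.22, -2.26, 0.11, 84], [0.07, 0.22, -2.26, 0.11, 84], [0.08, 0.22, -2.26, 0.11, 84]]
```

View pics/w15.png

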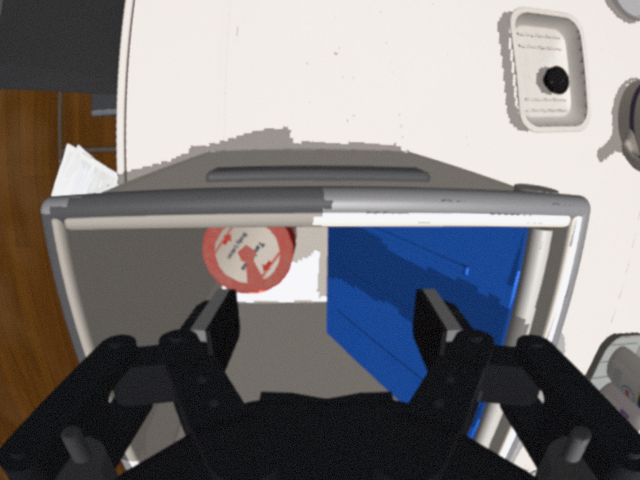

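The pot stands on the floor of the blue caddy at (248,258), clear of the flap. I withdraw.

```bash
python3 -m creep '[[0,0,-1.5,0,84],[0,0.2,-2.3,0,84],[0,0.2,-2.3,0,84],[0,0.2,-2.3,0,84],[0,0,-2.3,0,84],[0,0,-2.3,0,84],[0,0,-2,0,84],[0,0,-1,0,84],[0,0,0,0,84],[0,0,0,0,84],[0,0,0,0,84],[0,0,0,0,84],[0,0,0,0,84],[0,0,0,0,84]]'
python3 - <<'E'
from plan import *
np.set_printoptions(precision=3,suppress=True)
plan([(.4696,-.2775,.27,3.5)])
s=cams.camera("scene");save(s,"s16");
w=cams.camera("wrist");save(w,"w16");t=cams.camera("top");save(t,"t16")
for q in ["striped_mug","white_flask","glass_jar","pepper_jar"]:
    print(q,[(np.array(d["bbox"]).round(),round(d["conf"],2)) for d in search_frame(s,q)[:1]])
a=[cv2.resize(cv2.imread(f'pics/{n}16.png'),(400,300)) for n in 'swt']
cv2.imwrite('pics/c16.png',np.vstack([np.hstack(a[:2]),np.hstack([a[2],a[2]*0])]))
E
```

```text
t: 19.0
tool_pos: [0.4582, -0.2632, 0.2976]
tool_rot: [0.999, 0.042, 0.029, 0.02]
wrist_force: [0.3, 0.2, -0.1]
gripper_width: 0.841
t 19.0 from [ 0.458 -0.263  0.298] yaw 4.88 zaxis [ 0.059 -0.037 -0.998] F [ 0.3  0.2 -0.1] g 0.841
[[0.86, 1.41, 2.88, 1.38, 100]]
striped_mug [(array([405., 255.,  49.,  60.]), 0.59)]
white_flask [(array([316., 200.,  27.,  60.]), 0.67)]
glass_jar [(array([353., 234.,  36.,  51.]), 0.95)]
pepper_jar [(array([294., 194.,  21.,  29.]), 0.92)]
```

View pics/c16.png

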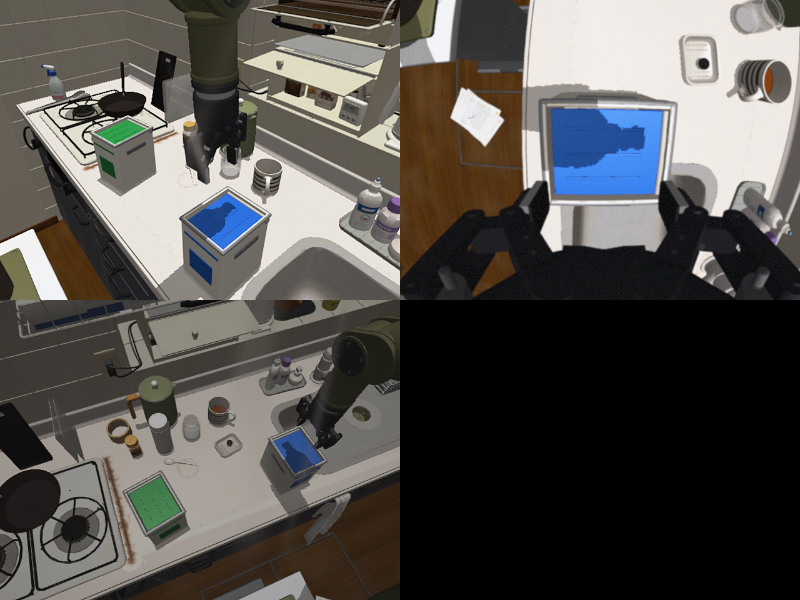

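Both flaps are shut, both pieces are inside, the other things stand where they were, and the robot touches nothing (TCP at z = 0.298).

```bash
python3 -c "
from workcell import workorder
print(workorder.finish_job())"
```

```text
the job is handed in; nothing more can be done
None
```

I put the garlic bulb through the green flap first, then the red-lidded pot through the blue flap, and handed the job in at about 19 s of robot time.

**Drops:** For each release the hinge-side finger held the flap open. The wrist camera then showed the piece on the caddy floor, clear of the flap. The garlic had tipped onto its side and the pot was upright.

**Last checks:**
- **Flaps:** both are level and shut in the scene, top and wrist pictures.
- **Bystanders:** the mug, flask, jar and pepper jar are upright. The detected boxes for the mug, glass jar and pepper jar match the first ones to within a few pixels. The arm partly hid the flask and pepper jar in the scene view, so their boxes came out shorter; the top view shows them standing where they were.
- **Robot:** the gripper stayed about 0.1 m above the blue caddy, with wrist force near zero. Wrist force read at most about 6 N in the readings I took, which were at the end of each move rather than throughout.

**Disagreements:**
- The rim corners measured 181–183 mm high against the stated 185 mm, which is roughly within calibration.
- Close to the base, joint 6 ran up to its lower limit and the tool drifted about 4° off vertical. I corrected the positions and carried on; both grasps and drops still came off.

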